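# Turn the lidded tin over onto the marking rest

### The arm

A 7-joint arm with a two-finger parallel gripper is mounted at the origin on the work surface. World frame = base frame: x ahead of the robot, y to its left, z up, the work surface at z = 0. Lengths are in m, angles in rad, forces in N, time in s.
With the tool pointing down it reaches from about 0.425 to 0.825 m from the base axis. Payload 3.6 kg.
Tool frame: the origin (TCP) lies at the very end of the fingers, on their centre line; the grasp point (between the pads) lies 19 mm behind it; z points along the fingers, y is the direction in which the jaws open and shut (so a half turn about z gives the same grasp; the last joint's range is limited). The gripper opens to 93 mm and grips with 3 to 60 N. Pads are 15 mm wide; open, the fingers measure 128 mm over their backs; the gripper's body (75 mm by 188 mm) begins 65 mm behind the grasp point.
Start: joints at [-1.266, 0.615, -0.013, 1.423, 0.008, 1.103, -0.04], TCP at [0.212, 0.615, 0.219] pointing down, gripper open.
Joint ranges: [-3.12, 3.12], [-0.3, 2.06], [-1.34, 1.32], [0.26, 2.42], [-1.36, 4.5], [0.01, 1.98], [-2.84, 2.84]. Speed limits (rad/s): [2.79, 2.79, 3.14, 3.14, 3.14, 3.14, 3.14].

### API

Orientations are given as [roll, pitch, yaw] about the fixed x, y, z axes, in that order (R = Rz(yaw) Ry(pitch) Rx(roll)).
In Python, from plant import env, vision gives the robot as it stands. The module is installed in compiled form; this text tells all that it offers.
- The arm moves only by the tool move_arm, never from a script. Its argument "series" is a list of rows, each a list of 3 entries, a list of its own where there are three numbers: the turn, a rotation vector about the tool's x, y, z in rad, then the shift along the tool's x, y, z in mm, then the opening, from 0 (shut) to 1 (fully open). A call has exactly 10 rows; each row is the pose to reach, as a shift and turn from the pose commanded when the call began, along the tool's axes at that moment; what a row does not reach only later rows make up. A row lasts 1/8 s, in which the tool goes at most 62.5 mm and 10.7 degrees, less where a joint would pass 70% of its speed; a pose out of reach is approached as far as the arm can. A call with a gripper value outside its range is refused whole. The fingers move at their own pace and stop on an object; "squeeze" is the grip in N (left out, the last holds). Time passes only in rows, so rows that repeat a pose let the fingers close, or fill a call up. It gives the time, the measured TCP pose, the force and the opening at its end, in the units of the state.
- env.sense(): the state, without advancing time (a new reading comes with each control period).
- vision.get_image(name): name is "scene" or "top" or "wrist"; returns the picture (420x560x3 uint8, blue, green, red); there is no depth.
- vision.camera_model(name): a dict with "fx", "fy", "cx", "cy" (pixels), "R" (3x3) and "t" (3): a world point X has camera coordinates R X + t. Camera axes: x right, y down, z forward; pixel columns grow to the right and rows downward; lengths in m; the calibration is good to about 2 mm. The wrist camera is an equidistant fisheye: a pixel r from the principal point sees the ray r / f radians off the axis. A picture is of the moment at which its call begins: read the wrist's pose just before it. camera_model takes no time and is no camera call; for the wrist camera it gives the pose at the moment of the call.
- env.job_done(): hands the job in, once; it reports no verdict.
The state is a dict: "t": time; "joint_positions": joint angles; "dq": joint speeds; "joint_efforts": joint torques, N m; "position": TCP position; "orientation": TCP orientation; "contact_force": force on the tool from outside, world axes, zero at the start; "moment": the same for the moment, N m; "gripper_width": finger opening in m.
Only numpy, scipy, OpenCV 4.12 (cv2) and the standard library are available. Lean on these libraries where they do the work, as an engineer would, in place of code of your own. Each camera call takes 0.05 s, during which the arm holds its last target. There are 200 camera calls.

### The job

The underside of the larger parts tin is to be laser marked. Take the tin from its sloping rest with its loose lid pinched shut, turn it over, and seat it upside down, lid against the slope and squarely against the foot stops, in the empty rest. The lid must not come off on the way, and leave the smaller tin where it is.

Things in the scene. Friction and masses are not known exactly. Their poses are not given: they have to be found in the camera images.
- tin: Larger aluminium tin, 0.35 kg; shut with its lid 70 (x) x 120 (y) x 40 (z) mm. Origin: centre of the shut tin; z from underside (-20) to lid face (+20). Starts in a rest like the empty one, lid up and away from the robot at 45 deg; x points down the slope, away from the robot. Pinch it mid-face through the 40 mm, fingers along x from the robot's side: one over the lid, one in the channel below.
- lid: The tin's lid: loose flat steel plate, 67 x 117 x 5 mm, with a 6 mm deep rim that plugs into the tin with 1.5 mm play all round; no catch, it falls out if the tin is turned unheld. Origin and axes coincide with the tin's when shut.
- rest_c_bed: Bed of the empty rest (three alike, fixed): two 12 mm rails, 76 mm clear between (channel open below and to the robot's side, for a finger), 45 deg down away from the robot; 18 mm high foot stops at x = +36. Origin: centre of a seated tin, 20 mm off the rails, 105 mm above the table. x down the slope, y across, z square off the rails. The tin seated upside down has z opposite to this z.
- small_tin: A smaller shut tin of the same metals, 45 (x) x 106 (y) x 24 (z) mm, lying in the third rest; not to be moved. Origin at its centre, z towards its lid.
Things that resemble listed ones, but are neither listed nor needed, are in the scene too. Leave any orange look-alike of the part that bears rest_c_bed alone.

How it is judged:
At the end, for the whole second after the job is handed in: The larger tin is at rest, upside down, in the formerly empty rest: its centre within 15 mm of the seat centre, its lid face flat on the slope and its long sides along the rest's width within 10 degrees (either way round), with the lid still shut (within 10 mm and 10 degrees of its place) (distance between tin and rest_c_bed below 0.015 m and angle between tin's own z axis and vertical above 2 rad and angle between the z axis of tin and the z axis of rest_c_bed, either way round below 0.175 rad and angle between the y axis of tin and the y axis of rest_c_bed, either way round below 0.175 rad and distance between tin and lid below 0.01 m and angle between the z axis of tin and the z axis of lid, either way round below 0.175 rad and linear speed of each of tin, lid below 0.02 m/s); the robot touches nothing.
It fails at once if the lid comes out of the tin (more than 15 mm or 15 degrees from its place) (distance between tin and lid above 0.015 m or angle between the z axis of tin and the z axis of lid, either way round above 0.26 rad).
It fails at once if the smaller tin is moved by more than 15 mm (distance of small_tin from where it was at the start of the episode above 0.015 m).
It also fails if it takes over 38 s, if anything falls off the work surface, if the arm or the gripper's body presses on something with over 40 N, if the wrist force passes 120 N, or if a joint passes its speed limit or range.

## Working session

There is one attempt and no reset: what is moved stays moved. The work goes in short steps, Python scripts to look and compute and a tool call to move; the robot and the scene stay as the last step left them, time stands still between calls to the robot, and variables do not carry over. Pictures are saved under pics/ and viewed, about 8 in all and at most 12, crops included, and the job is handed in when it is done.

Besides the shell and the picture viewer there is one more tool, called after "Request:" as a command line: name --argument value ..., lists and objects as JSON in quotes. move_arm: Moves the arm, as the interface text tells. Its arguments: {"type":"object","properties":{"series":{"type":"array"},"squeeze":{"type":"number"}},"required":["series"]}

```bash
mkdir -p pics
python3 - <<'E'
from plant import env, vision
import cv2, numpy as np, json
s=env.sense(); print(s)
for n in ["scene","top"]:
    m=vision.camera_model(n); print(n,{k:np.round(v,4).tolist() for k,v in m.items()})
    cv2.imwrite(f"pics/{n}0.png",vision.get_image(n))
E
```

```text
{'t': 0.0, 'joint_positions': array([-1.26552037,  0.61592915, -0.01261448,  1.42489916,  0.00814169,
        1.10335923, -0.04041709]), 'dq': array([ 7.36271117e-04, -1.06694694e-03,  7.34169601e-05,  1.59906034e-03,
       -2.11141230e-04,  6.77607586e-04, -1.86601630e-04]), 'joint_efforts': array([-3.18975099e-04, -4.58940446e+01,  2.09253319e-01, -1.65741223e+01,
       -6.10059430e-02,  2.06659664e-02,  2.42264859e-04]), 'position': array([0.2114678 , 0.61381006, 0.21747464]), 'orientation': array([-3.13904969e+00,  7.42646071e-05,  2.80988351e+00]), 'contact_force': array([-0.00111818,  0.20215917,  0.11991396]), 'moment': array([-0.02794561,  0.00890398, -0.02502881]), 'gripper_width': 0.09283350428791125}
scene {'fx': 381.6654, 'fy': 381.6654, 'cx': 281.0631, 'cy': 212.5994, 'R': [[-0.7949, 0.6068, 0.0002], [0.4613, 0.6045, -0.6494], [-0.3941, -0.5161, -0.7605]], 't': [0.3352, -0.198, 1.254]}
top {'fx': 454.191, 'fy': 454.191, 'cx': 277.0278, 'cy': 217.3252, 'R': [[-0.0256, -0.9995, 0.0167], [-0.996, 0.0241, -0.0859], [0.0854, -0.0188, -0.9962]], 't': [0.0866, 0.4776, 1.2737]}
```

View pics/scene0.png

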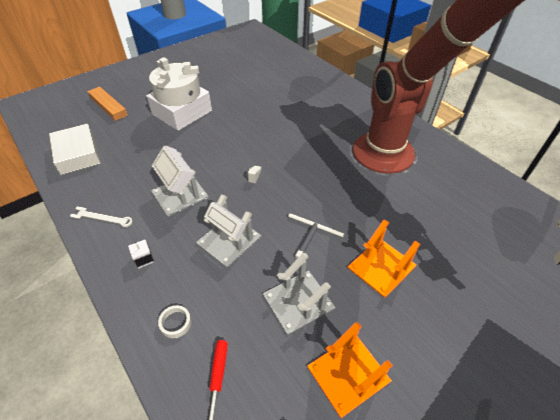

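View pics/top0.png

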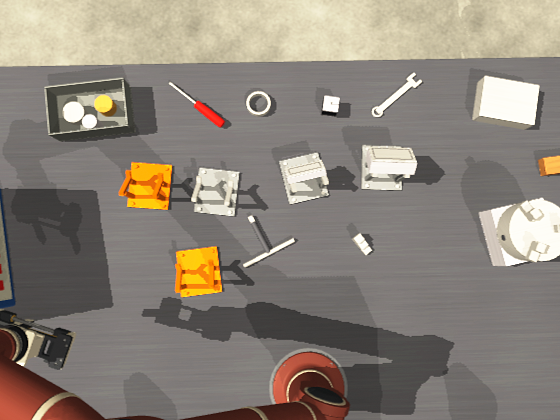

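Candidates, as (top pixel) / (scene pixel):
- **Larger tin:** light tin at (390,160) / (173,170), or smaller one at (305,168) / (228,218). I choose the first because it is bigger.
- **Empty rest:** grey at (217,190) / (298,295). The orange look-alikes are at (150,187) and (199,271) in the top view, so I choose the grey one.

I'll check both in a close crop.

Run:
```python
import cv2, numpy as np
t=cv2.imread("pics/top0.png"); s=cv2.imread("pics/scene0.png")
c=lambda im,x,y,w,h,k:cv2.resize(im[y:y+h,x:x+w],None,fx=k,fy=k,interpolation=cv2.INTER_CUBIC)
# left: big tin (top/scene), right: rest (top/scene); 5x top, 5x scene
a=np.vstack([c(t,355,135,66,60,6),c(s,145,140,66,40+0,6)[:0]])
o=np.zeros((600,800,3),np.uint8)
A=[c(t,355,138,66,50,6),c(t,185,160,66,60,5),c(s,145,140,66,50,6),c(s,260,245,80,60,5)]
for im,(x,y) in zip(A,[(0,0),(400,0),(0,300),(400,300)]): 
    h,w=im.shape[:2]; o[y:y+h,x:x+w]=im[:600-y,:800-x]
cv2.imwrite("pics/crop1.png",o)
```

```text
(no output)
```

View pics/crop1.png

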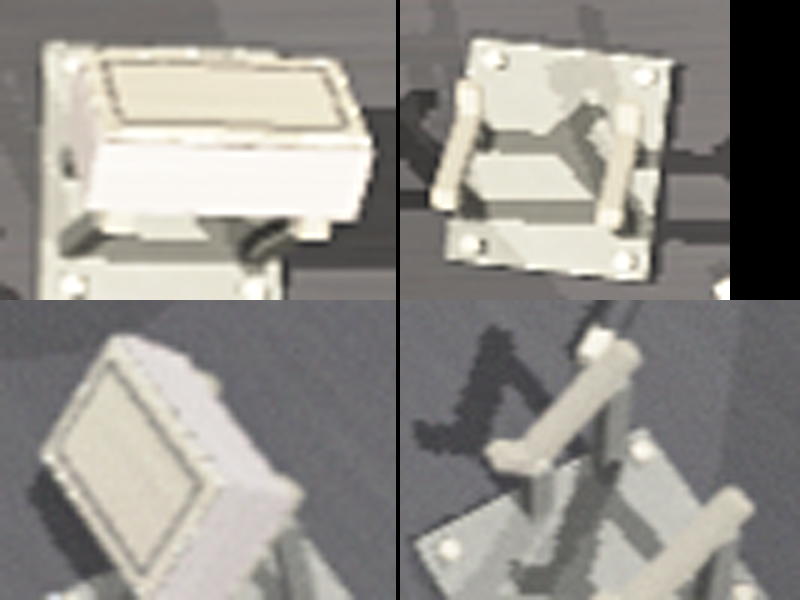

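The crop confirms both. The larger tin is white with its lid facing away; in the top view its near-face corners run from about (371,161) to (416,162). The grey rest is empty, with its plate around (217,190). Next I'll work out the poses.

```bash
cat > h.py <<'E'
import numpy as np, cv2
from scipy.optimize import least_squares
from scipy.spatial.transform import Rotation as Rot
from plant import env, vision
def proj(n,X,m=None):
    m=m or vision.camera_model(n); c=np.atleast_2d(X)@np.array(m["R"]).T+m["t"]
    if n=="wrist":
        r=np.linalg.norm(c[:,:2],axis=1); k=np.arctan2(r,c[:,2])/np.maximum(r,1e-9)
        return np.c_[c[:,0]*k*m["fx"]+m["cx"],c[:,1]*k*m["fy"]+m["cy"]]
    return np.c_[c[:,0]/c[:,2]*m["fx"]+m["cx"],c[:,1]/c[:,2]*m["fy"]+m["cy"]]
def ground(n,uv,z):
    m=vision.camera_model(n); R=np.array(m["R"]); o=-R.T@m["t"]
    uv=np.atleast_2d(uv); d=np.c_[(uv[:,0]-m["cx"])/m["fx"],(uv[:,1]-m["cy"])/m["fy"],np.ones(len(uv))]@R
    return o+d*((z-o[2])/d[:,2])[:,None]
def slope(yaw): return (Rot.from_euler("z",yaw)*Rot.from_euler("y",np.pi/4)).as_matrix()  # rest frame axes
def eul(R): return Rot.from_matrix(R).as_euler("xyz")
def delta(p,R):  # move from current sensed pose to pose p,R: rotvec (rad), shift (mm) in tool axes
    s=env.sense(); R0=Rot.from_euler("xyz",s["orientation"]).as_matrix()
    return Rot.from_matrix(R0.T@R).as_rotvec().round(3),(R0.T@(p-s["position"])*1000).round(1)
E
python3 - <<'E'
from h import *
P=np.array([[-35,60,20],[-35,-60,20],[-35,60,-20],[-35,-60,-20],[35,60,20],[35,-60,20]])/1e3
uv=np.array([[95,138],[368,145],[90,213],[356,218],[88,58],[335,62]])/6+[355,138]
Q=np.array([[-35,60,20],[35,60,20],[35,-60,20],[-35,-60,20],[-35,-60,-20],[-35,60,-20]])/1e3
uq=np.array([[222,490],[145,598],[42,452],[120,338],[205,380],[285,490]])-[0,300]; uq=uq/6+[145,140]
f=lambda v:np.r_[(proj("top",[v[0],v[1],.105]+P@slope(v[2]).T)-uv).ravel(),(proj("scene",[v[0],v[1],.105]+Q@slope(v[2]).T)-uq).ravel()]
r=least_squares(f,[.5,-.25,0],loss="soft_l1"); print("tin",r.x); print(f(r.x).round(1).reshape(-1,2).tolist())
A=ground("top",np.array([[73,65],[70,287],[252,287]])/6+[355,138],.008)[:,:2]
B=ground("top",np.array([[97,60],[245,75],[70,243],[225,262]])/5+[185,160],.008)[:,:2]
print(A,B)
# screws in tin-rest frame
c,s=np.cos(r.x[2]),np.sin(r.x[2]); L=(A-r.x[:2])@np.array([[c,-s],[s,c]]); print("local",L)
# use x offset centre and y symmetric
FLNL=B; g=lambda v:(v[:2]+np.array([[x,y] for x,y in [(L[0,0],h),(L[0,0],-h),(L[1:,0].mean(),h),(L[1:,0].mean(),-h)]])@np.array([[np.cos(v[2]),np.sin(v[2])],[-np.sin(v[2]),np.cos(v[2])]])-B).ravel()
h=abs(L[1,1]-L[2,1])/2
q=least_squares(g,[.5,.2,0]); print("rest",q.x,g(q.x).round(4))
E
```

```text
tin [ 0.6188072  -0.23308079 -0.05678816]
[[0.4, -0.4], [0.6, 0.0], [-1.3, -0.2], [-0.9, 0.5], [-2.3, -1.1], [0.3, -0.3], [0.8, -2.7], [0.0, 0.2], [0.1, -0.9], [-0.5, -2.0], [-3.1, -4.8], [2.0, 1.0]]
[[ 0.67503788 -0.19397308]
 [ 0.56599156 -0.18785477]
 [ 0.56395725 -0.2762343 ]] [[0.61718068 0.28107801]
 [0.6064739  0.19579793]
 [0.51116291 0.2978043 ]
 [0.49807288 0.20916715]]
local [[ 0.05392037  0.04223618]
 [-0.05529742  0.04215542]
 [-0.05231224 -0.04619711]]
rest [ 0.55816537  0.2459698  -0.13806441] [ 0.0005  0.0012 -0.001  -0.001  -0.0002 -0.0007  0.0007  0.0005]
```

```bash
cat >> h.py <<'E'
TIN=np.array([.6188,-.2331,.105]); TY=-.057
REST=np.array([.5582,.2460,.105]); RY=-.138
def graspR(yaw,flip=False):
    S=slope(yaw); k=-1 if flip else 1
    return np.c_[k*S[:,1],k*S[:,2],S[:,0]]
E
python3 - <<'E'
from h import *
R=graspR(TY)
p=TIN+(-.10)*R[:,2]
Rm=graspR(0.1)
print("via",delta(np.array([.42,.25,.34]),Rm)); print("pre",p,delta(p,R));
E
```

```text
via (array([-0.699, -0.445,  1.078]), array([-315.6, -276.4, -121.7]))
pre [ 0.54820416 -0.22907167  0.17571068] (array([-0.672, -0.506,  1.226]), array([-592.9, -687.2,   43.5]))
```

Request:
move_arm --series '[[[-0.7, -0.445, 1.08], [-316, -276, -122], 1], [[-0.7, -0.445, 1.08], [-316, -276, -122], 1], [[-0.7, -0.445, 1.08], [-316, -276, -122], 1], [[-0.7, -0.445, 1.08], [-316, -276, -122], 1], [[-0.7, -0.445, 1.08], [-316, -276, -122], 1], [[-0.7, -0.445, 1.08], [-316, -276, -122], 1], [[-0.7, -0.445, 1.08], [-316, -276, -122], 1], [[-0.672, -0.506, 1.226], [-480, -500, -80], 1], [[-0.672, -0.506, 1.226], [-560, -600, -80], 1], [[-0.672, -0.506, 1.226], [-593, -687, -20], 1]]'

```text
t: 1.35
position: [0.4674, 0.087, 0.31]
orientation: [2.355, -0.004, 1.516]
contact_force: [2.4, -0.6, 0.4]
gripper_width: 0.0927
```

Run:
```python
from h import *
s=env.sense(); print({k:np.round(s[k],3).tolist() for k in ("t","joint_positions","position","orientation")})
R=graspR(TY); print("pre",delta(TIN-.10*R[:,2],R))
```

```text
{'t': 1.35, 'joint_positions': [-1.353, -0.012, 0.891, 2.394, 1.479, 0.364, -1.85], 'position': [0.467, 0.087, 0.31], 'orientation': [2.355, -0.004, 1.516]}
pre (array([ 0.001, -0.004, -0.001]), array([-311.7,  -25. ,  163.5]))
```

```bash
cat >> h.py <<'E'
from itertools import product
def rots(q,sg):
    T=np.eye(3); out=[]
    for i,a in enumerate(q):
        T=T@Rot.from_euler("zyzyzyz"[i],sg[i]*a).as_matrix(); out.append(T)
    return out
E
python3 - <<'E'
from h import *
D=[([-1.26552037,0.61592915,-0.01261448,1.42489916,0.00814169,1.10335923,-0.04041709],[0.2114678,0.61381006,0.21747464],[-3.13904969,7.4e-5,2.80988351])]
s=env.sense(); D.append((s["joint_positions"],s["position"],s["orientation"]))
res=[]
for b in product([1,-1],repeat=4):
    sg=[b[0],1,b[1],1,b[2],1,b[3]]
    M=[rots(q,sg)[-1].T@Rot.from_euler("xyz",o).as_matrix() for q,p,o in D]
    res.append((np.linalg.norm(Rot.from_matrix(M[0].T@M[1]).as_rotvec()),sg,M[1].round(2).tolist()))
for r in sorted(res,key=lambda r:r[0])[:3]: print(r)
sg=sorted(res,key=lambda r:r[0])[0][1]
A=[];B=[]
for q,p,o in D:
    r=rots(q,sg); z=np.array([0,0,1.])
    A.append(np.c_[z,r[1]@z,r[3]@z,r[5]@z]); B.append(p)
x,e,*_=np.linalg.lstsq(np.vstack(A),np.hstack(B),rcond=None); print(x,np.vstack(A)@x-np.hstack(B))
E
```

```text
(np.float64(2.646559107203757e-07), [-1, 1, -1, 1, -1, 1, -1], [[0.0, -1.0, -0.0], [1.0, 0.0, -0.0], [0.0, -0.0, 1.0]])
(np.float64(0.9741061248775701), [-1, 1, -1, 1, 1, 1, 1], [[-0.6, -0.76, 0.24], [0.51, -0.6, -0.62], [0.62, -0.24, 0.75]])
(np.float64(1.0150313105450617), [1, 1, 1, 1, -1, 1, 1], [[-0.15, 0.98, 0.13], [-0.8, -0.04, -0.6], [-0.58, -0.19, 0.79]])
[0.27091605 0.5538237  0.36873889 0.34277344] [-0.02115172  0.00542862 -0.00427005 -0.0013223   0.00885017  0.00427005]
```

Request:
move_arm --series '[[[0, 0, 0], [-62, -15, 0], 1], [[0, 0, 0], [-124, -25, 0], 1], [[0, 0, 0], [-186, -25, 20], 1], [[0, 0, 0], [-248, -25, 60], 1], [[0, 0, 0], [-300, -25, 100], 1], [[0, 0, 0], [-312, -25, 145], 1], [[0, 0, 0], [-312, -25, 164], 1], [[0, 0, 0], [-312, -25, 164], 1], [[0, 0, 0], [-312, -25, 164], 1], [[0, 0, 0], [-312, -25, 164], 1]]'

```text
t: 2.6
position: [0.5349, -0.1763, 0.2057]
orientation: [2.353, -0.003, 1.514]
contact_force: [0.7, -1.0, -1.2]
gripper_width: 0.0932
```

Run:
```python
from h import *
s=env.sense(); print({k:np.round(s[k],4).tolist() for k in ("t","joint_positions","position","orientation","contact_force")})
R=graspR(TY); print("pre",delta(TIN-.10*R[:,2],R)); print("grasp",delta(TIN+.019*R[:,2],R))
m=vision.camera_model("wrist"); im=vision.get_image("wrist")
print({k:np.round(v,3).tolist() for k,v in m.items()})
P=np.array(list(product([-35,35],[-60,60],[-20,20])))/1e3
uv=proj("wrist",TIN+P@slope(TY).T,m); print(uv.round().tolist())
for i in range(8):
  for j in range(i):
    if np.sum(P[i]!=P[j])==1: cv2.line(im,tuple(int(round(v)) for v in uv[i]),tuple(int(round(v)) for v in uv[j]),(0,255,0),1)
cv2.imwrite("pics/w1.png",im)
```

```text
{'t': 2.6, 'joint_positions': [0.9085, 0.4281, -0.6517, 2.3392, 3.111, 0.3043, -2.7634], 'position': [0.5349, -0.1763, 0.2057], 'orientation': [2.3529, -0.0029, 1.5137], 'contact_force': [0.7136, -0.9984, -1.244]}
pre (array([ 0.003, -0.002, -0.002]), array([-52. ,  -9.7,  32.5]))
grasp (array([ 0.003, -0.002, -0.002]), array([-52.3, -10.1, 151.5]))
{'fx': 325.192, 'fy': 325.192, 'cx': 279.285, 'cy': 208.905, 'R': [[0.704, -0.043, 0.709], [-0.259, -0.945, 0.199], [0.662, -0.324, -0.676]], 't': [-0.529, -0.04, -0.089]}
[[250.0, 319.0], [290.0, 319.0], [245.0, 202.0], [292.0, 201.0], [254.0, 284.0], [288.0, 284.0], [251.0, 184.0], [289.0, 184.0]]
```

View pics/w1.png

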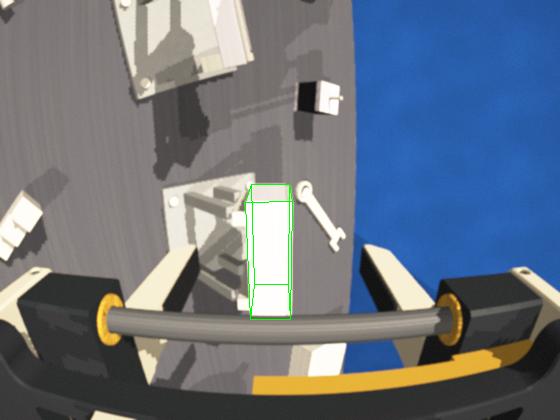

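The overlay of my tin estimate matches the tin in the wrist view, spanning about (245–292, 184–319), so I'll go in.

Request:
move_arm --series '[[[0, 0, 0], [-26, -5, 0], 1], [[0, 0, 0], [-45, -9, 0], 1], [[0, 0, 0], [-52, -10, 10], 1], [[0, 0, 0], [-52, -10, 35], 1], [[0, 0, 0], [-52, -10, 60], 1], [[0, 0, 0], [-52, -10, 85], 1], [[0, 0, 0], [-52, -10, 110], 1], [[0, 0, 0], [-52, -10, 130], 1], [[0, 0, 0], [-52, -10, 145], 1], [[0, 0, 0], [-52, -10, 151], 1]]'

```text
t: 3.9
position: [0.6314, -0.2316, 0.0909]
orientation: [2.356, -0.002, 1.514]
contact_force: [0.2, -0.2, -0.8]
gripper_width: 0.0932
```

Run:
```python
from h import *
s=env.sense(); print({k:np.round(s[k],4).tolist() for k in ("t","joint_positions","position","orientation","contact_force")})
R=graspR(TY); print("grasp",delta(TIN+.019*R[:,2],R))
```

```text
{'t': 3.9, 'joint_positions': [0.7781, 0.7596, -0.4959, 2.1407, 3.1353, 0.4217, -2.6605], 'position': [0.6314, -0.2316, 0.0909], 'orientation': [2.3561, -0.0025, 1.5141], 'contact_force': [0.1525, -0.215, -0.8431]}
grasp (array([ 0.   , -0.002, -0.002]), array([-2.2,  1.1,  0.2]))
```

Request:
move_arm --series '[[[0, 0, 0], [-2, 1, 0], 1], [[0, 0, 0], [-2, 1, 0], 0.7], [[0, 0, 0], [-2, 1, 0], 0.5], [[0, 0, 0], [-2, 1, 0], 0.3], [[0, 0, 0], [-2, 1, 0], 0.3], [[0, 0, 0], [-2, 1, 0], 0.3], [[0, 0, 0], [-2, 1, 0], 0.3], [[0, 0, 0], [-2, 1, 0], 0.3], [[0, 0, 0], [-2, 1, 0], 0.3], [[0, 0, 0], [-2, 1, 0], 0.3]]' --squeeze 50

```text
t: 5.15
position: [0.6325, -0.2341, 0.0931]
orientation: [2.353, -0.001, 1.514]
contact_force: [1.5, 0.5, 3.4]
gripper_width: 0.0396
```

Run:
```python
from h import *
s=env.sense(); print({k:np.round(s[k],4).tolist() for k in ("t","joint_positions","position","orientation","contact_force","moment","gripper_width")})
```

```text
{'t': 5.15, 'joint_positions': [0.7835, 0.7577, -0.4985, 2.1363, 3.1389, 0.4166, -2.6607], 'position': [0.6325, -0.2341, 0.0931], 'orientation': [2.3533, -0.0015, 1.5138], 'contact_force': [1.4786, 0.5172, 3.4052], 'moment': [-0.0981, -0.0147, 0.1176], 'gripper_width': 0.0396}
```

Run:
```python
from h import *
R=graspR(TY)
for p in ([.55,-.234,.21],[.5,-.22,.36],[.48,-.1,.40],[.48,0,.42]): print(p,delta(np.array(p),R))
```

```text
[0.55, -0.234, 0.21] (array([ 0.003, -0.001, -0.001]), array([  -4.4,   24.8, -140.8]))
[0.5, -0.22, 0.36] (array([ 0.003, -0.001, -0.001]), array([   7. ,   95.4, -282.5]))
[0.48, -0.1, 0.4] (array([ 0.003, -0.001, -0.001]), array([ 125.7,  104.8, -329.6]))
[0.48, 0, 0.42] (array([ 0.003, -0.001, -0.001]), array([ 225.5,  114.8, -347.6]))
```

Request:
move_arm --series '[[[0, 0, 0], [0, 6, -12], 0.3], [[0, 0, 0], [-2, 13, -40], 0.3], [[0, 0, 0], [-3, 20, -80], 0.3], [[0, 0, 0], [-4, 28, -125], 0.3], [[0, 0, 0], [0, 48, -170], 0.3], [[0, 0, 0], [4, 70, -215], 0.3], [[0, 0, -0.1], [15, 88, -255], 0.3], [[0, 0, -0.25], [40, 95, -285], 0.3], [[0, 0, -0.4], [70, 100, -300], 0.3], [[0, 0, -0.55], [100, 105, -315], 0.3]]'

```text
t: 6.4
position: [0.4963, -0.1209, 0.335]
orientation: [2.389, 0.412, 1.89]
contact_force: [-0.0, 0.7, -3.2]
gripper_width: 0.0397
```

Run:
```python
from h import *
s=env.sense(); print({k:np.round(s[k],4).tolist() for k in ("t","joint_positions","position","orientation","contact_force","moment","gripper_width")})
Rg=graspR(RY,True); print("above",delta(np.array([.45,.24,.36]),Rg)); print("B",delta(np.array([.46,0,.42]),Rg));
```

```text
{'t': 6.4, 'joint_positions': [1.543, 0.1228, -1.3439, 2.2951, 3.5766, 0.0136, -2.8414], 'position': [0.4963, -0.1209, 0.335], 'orientation': [2.3886, 0.4121, 1.89], 'contact_force': [-0.0099, 0.7412, -3.1607], 'moment': [0.062, 1.3036, 0.0242], 'gripper_width': 0.0397}
above (array([ 0.03 ,  0.082, -2.535]), array([317.3, 164.1, -73.7]))
B (array([ 0.03 ,  0.082, -2.535]), array([ 81.6,  90.4, -91.3]))
```

```bash
cat > fk.py <<'E'
from h import *
SG=[-1,1,-1,1,-1,1,-1]; TOOL=np.array([[0,-1,0],[1,0,0],[0,0,1.]])
LO=np.array([-3.12,-.3,-1.34,.26,-1.36,.01,-2.84]); HI=np.array([3.12,2.06,1.32,2.42,4.5,1.98,2.84])
E
python3 - <<'E'
from fk import *
D=[([-1.26552037,0.61592915,-0.01261448,1.42489916,0.00814169,1.10335923,-0.04041709],[0.2114678,0.61381006,0.21747464]),
([-1.353,-0.012,0.891,2.394,1.479,0.364,-1.85],[0.4674,0.087,0.310]),
([0.9085,0.4281,-0.6517,2.3392,3.111,0.3043,-2.7634],[0.5349,-0.1763,0.2057]),
([0.7781,0.7596,-0.4959,2.1407,3.1353,0.4217,-2.6605],[0.6314,-0.2316,0.0909]),
([0.7835,0.7577,-0.4985,2.1363,3.1389,0.4166,-2.6607],[0.6325,-0.2341,0.0931])]
s=env.sense(); D.append((s["joint_positions"],s["position"]))
B=np.hstack([p for q,p in D])
def fit(terms):
    A=[]
    for q,p in D:
        r=[np.eye(3)]+rots(q,SG)
        A.append(np.stack([r[i][:,a] for i,a in terms],1))
    A=np.vstack(A); x=np.linalg.lstsq(A,B,rcond=None)[0]; return x,np.abs(A@x-B).max()
base=[(0,2),(2,2),(4,2),(6,2)]
for extra in ([],[(2,0)],[(4,0)],[(2,0),(4,0)],[(1,0)],[(1,0),(2,0),(4,0)],[(6,0)],[(1,0),(2,0),(4,0),(6,0)],[(1,1),(4,1)],[(2,0),(4,0),(0,0),(0,1)]): x,e=fit(base+extra); print(extra,x.round(4),round(e,4))
E
```

```text
[] [0.2281 0.5654 0.3624 0.3113] 0.0274
[(2, 0)] [0.2334 0.5605 0.3611 0.3119 0.0039] 0.027
[(4, 0)] [ 0.2204  0.554   0.357   0.3041 -0.0148] 0.0261
[(2, 0), (4, 0)] [ 0.223   0.553   0.3569  0.3049  0.0015 -0.0137] 0.0261
[(1, 0)] [0.2322 0.56   0.3612 0.3117 0.0037] 0.0271
[(1, 0), (2, 0), (4, 0)] [ 2.230e-01  5.528e-01  3.569e-01  3.049e-01  4.000e-04  1.200e-03
 -1.360e-02] 0.0261
[(6, 0)] [0.2269 0.5648 0.3656 0.3074 0.0026] 0.0279
[(1, 0), (2, 0), (4, 0), (6, 0)] [ 0.2257  0.5501  0.3638  0.2982  0.0006  0.0038 -0.0107  0.0055] 0.0271
[(1, 1), (4, 1)] [ 0.2561  0.5499  0.3724  0.3188 -0.0124 -0.0091] 0.0004
[(2, 0), (4, 0), (0, 0), (0, 1)] [ 0.2428  0.5526  0.3813  0.2873  0.0039  0.0105  0.017  -0.0163] 0.0219
```

```bash
cat >> fk.py <<'E'
PAR=[.2561,.5499,.3724,.3188,-.0124,-.0091]; TERMS=[(0,2),(2,2),(4,2),(6,2),(1,1),(4,1)]
def fk(q):
    r=[np.eye(3)]+rots(q,SG)
    return sum(c*r[i][:,a] for c,(i,a) in zip(PAR,TERMS)), r[7]@TOOL
def ik(q0,p,R,reg=.02):
    def f(q):
        a,b=fk(q); return np.r_[(a-p)*10,Rot.from_matrix(b.T@R).as_rotvec()*2,reg*(q-q0)]
    q=least_squares(f,np.clip(q0,LO+1e-4,HI-1e-4),bounds=(LO,HI),max_nfev=40).x
    return q,np.linalg.norm(f(q)[:3])*100,np.linalg.norm(f(q)[3:6])/2
E
cat > plan.py <<'E'
from fk import *
s=env.sense(); q0=np.array(s["joint_positions"]); p0=s["position"]; R0=Rot.from_euler("xyz",s["orientation"]).as_matrix()
def path(q,wps,n=12):
    p,R=fk(q); out=[]
    for P,(ax),k in wps:
        for i in range(1,k+1):
            Rt=R@Rot.from_rotvec(np.array(ax)*i/k).as_matrix(); Pt=p+(P-p)*i/k
            q2,e,w=ik(q,Pt,Rt); out.append((np.abs(q2-q).max(),e,w)); q=q2
        p,R=Pt,Rt
        print(np.round(P,3),q.round(2),"maxstep %.2f err %.1fmm %.3f"%tuple(np.max(out[-k:],0)))
    return q
E
python3 - <<'E'
from plan import *
G=graspR(RY,True); f=REST+.019*G[:,2]
B=np.array([.46,0,.42]); A=f+np.array([-.1,0,.2])
for sgn,tot in ((-1,-2.535),(1,2*np.pi-2.535)):
  for B in (np.array([.46,0,.42]),np.array([.5,.05,.33]),np.array([.55,.05,.45])):
    print("sign",sgn); R1=R0@Rot.from_rotvec([0,0,tot/2]).as_matrix()
    v=Rot.from_matrix(R0.T@G).as_rotvec(); v=v if sgn<0 else v*(1-2*np.pi/np.linalg.norm(v))
    path(q0,[(B,v/2,10),(A,v/2,10),(f,[0,0,0],8)])
# any IK solutions for final and start
rng=np.random.default_rng(0); S=[]
for _ in range(60):
    q,e,w=ik(rng.uniform(LO,HI),f,G,1e-4)
    if e<1 and w<.01: S.append(q.round(1))
print(np.unique(S,axis=0))
E
```

```text
sign -1
[0.46 0.   0.42] [ 0.53 -0.21 -0.54  2.36  4.5   0.01 -2.8 ] maxstep 1.83 err 14.6mm 0.177
[0.472 0.244 0.292] [ 0.97 -0.3  -1.34  2.37  4.5   0.08 -1.92] maxstep 0.21 err 80.2mm 0.273
[0.572 0.244 0.092] [ 1.15 -0.3  -1.34  2.42  4.5   0.26 -1.79] maxstep 0.05 err 279.5mm 0.288
sign -1
[0.5  0.05 0.33] [ 0.45  0.04 -0.79  2.29  1.37  0.33  0.19] maxstep 1.58 err 0.8mm 0.010
[0.472 0.244 0.292] [-0.13  0.35 -1.    2.17  1.36  1.04  1.02] maxstep 0.10 err 0.0mm 0.000
[0.572 0.244 0.092] [-0.21  0.84 -0.79  2.18  1.92  1.15  0.63] maxstep 0.08 err 0.0mm 0.000
sign -1
[0.55 0.05 0.45] [ 1.28 -0.16 -1.34  2.17  4.47  0.01 -2.84] maxstep 0.59 err 15.1mm 0.220
[0.472 0.244 0.292] [ 0.91 -0.24 -1.34  2.37  4.5   0.01 -1.91] maxstep 0.10 err 79.7mm 0.279
[0.572 0.244 0.092] [-1.38  1.08  1.18  2.22  3.97  0.46 -1.84] maxstep 2.46 err 116.5mm 0.356
sign 1
[0.46 0.   0.42] [-0.33 -0.2   0.05  2.22  0.81  0.46 -2.3 ] maxstep 1.59 err 10.6mm 0.035
[0.472 0.244 0.292] [ 1.   -0.3  -1.34  2.3  -0.84  0.17 -2.84] maxstep 0.67 err 78.4mm 0.255
[0.572 0.244 0.092] [ 1.17 -0.3  -1.34  2.41 -1.
[... 979 characters left out ...]
 2.7  0.3 -0.5]
 [-1.1  0.8  0.7  2.2  2.7  0.3 -0.4]
 [-1.   0.7  0.4  2.2  2.3  0.4  0. ]
 [-0.9  0.7  0.2  2.2  2.2  0.5  0.1]
 [-0.9  0.7  0.2  2.2  2.2  0.5  0.2]
 [-0.9  0.7  0.3  2.2  2.2  0.5  0.1]
 [-0.8  0.7  0.1  2.2  2.1  0.6  0.2]
 [-0.6  0.7 -0.1  2.2  2.   0.7  0.4]
 [-0.5  0.7 -0.3  2.2  2.   0.8  0.4]
 [-0.4  0.7 -0.5  2.2  1.9  0.9  0.5]
 [-0.4  0.7 -0.4  2.2  2.   0.9  0.5]
 [-0.4  0.8 -0.5  2.2  1.9  1.   0.5]
 [-0.3  0.8 -0.7  2.2  1.9  1.1  0.6]
 [-0.2  0.8 -0.8  2.2  1.9  1.1  0.6]
 [-0.1  0.9 -1.   2.2  1.9  1.3  0.7]
 [-0.1  0.9 -0.9  2.2  1.9  1.3  0.7]
 [-0.1  1.  -1.   2.2  1.9  1.4  0.7]
 [-0.   1.1 -1.2  2.2  1.9  1.6  0.8]
 [ 0.   1.2 -1.3  2.2  2.   1.7  0.8]]
```

Run:
```python
from plan import *
import io,contextlib
G=graspR(RY,True); f=REST+.019*G[:,2]; v=Rot.from_matrix(R0.T@G).as_rotvec()
res=[]
for x,y,z in product((.55,.62,.7),(-.2,-.1,0,.1,.2),(.28,.34)):
    X=np.array([x,y,z]); b=io.StringIO()
    with contextlib.redirect_stdout(b): path(q0,[(X,[0,0,0],6),(X,v,16),(f+np.array([-.05,0,.15]),[0,0,0],8),(f,[0,0,0],6)])
    t=b.getvalue(); import re
    m=[tuple(map(float,k)) for k in re.findall(r"maxstep (\S+) err (\S+)mm (\S+)",t)]
    res.append((max(k[1] for k in m)+max(k[2] for k in m)*50,max(k[0] for k in m),t))
for r in sorted(res,key=lambda r:r[0]+r[1]*5)[:5]: print(r[0],r[1]); print(r[2])
```

```text
0.30000000000000004 0.74
[0.55 0.1  0.28] [-0.05  0.24 -0.47  2.29  1.82  0.52 -1.63] maxstep 0.74 err 0.2mm 0.002
[0.55 0.1  0.28] [-0.21  0.22 -0.28  2.24  1.59  0.47  1.12] maxstep 0.18 err 0.0mm 0.000
[0.522 0.244 0.242] [-0.5   0.38 -0.4   2.17  1.49  0.77  0.93] maxstep 0.04 err 0.0mm 0.000
[0.572 0.244 0.092] [-0.46  0.72 -0.38  2.19  1.96  0.87  0.48] maxstep 0.09 err 0.0mm 0.000

0.35 0.83
[0.55 0.2  0.28] [-0.11  0.35 -0.73  2.18  1.6   0.8  -1.55] maxstep 0.83 err 0.2mm 0.003
[0.55 0.2  0.28] [-0.11  0.36 -0.74  2.12  1.46  0.82  1.12] maxstep 0.17 err 0.0mm 0.000
[0.522 0.244 0.242] [-0.25  0.44 -0.75  2.16  1.52  0.94  0.92] maxstep 0.03 err 0.0mm 0.000
[0.572 0.244 0.092] [-0.29  0.79 -0.66  2.19  1.93  1.05  0.58] maxstep 0.08 err 0.0mm 0.000

1.0 0.8
[0.62 0.1  0.28] [-0.41  0.3   0.06  2.15  1.88  0.32 -1.64] maxstep 0.80 err 0.2mm 0.002
[0.62 0.1  0.28] [-0.85  0.36  0.64  2.11  1.39  0.11  1.33] maxstep 0.36 err 0.6mm 0.008
[0.522 0.244 0.242] [-1.21  0.4   0.56  2.19  1.39  0.38  0.99] maxstep 0.09 err 0.0mm 0.000
[0.572 0.244 0.092] [-0.86  0.71  0.22  2.2   2.15  0.53  0.17] maxstep 0.19 err 0.0mm 0.000

0.4 0.97
[0.62 0.2  0.28] [-0.24  0.39 -0.45  2.04  1.59  0.65 -1.45] maxstep 0.97 err 0.2mm 0.004
[0.62 0.2  0.28] [-0.21  0.4  -0.5   1.98  1.43  0.7   1.25] maxstep 0.17 err 0.0mm 0.000
[0.522 0.244 0.242] [-0.39  0.4  -0.54  2.16  1.5   0.83  0.93] maxstep 0.04 err 0.0mm 0.000
[0.572 0.244 0.092] [-0.39  0.75 -0.5   2.19  1.94  0.94  0.52] maxstep 0.08 err 0.0mm 0.000

4.1 0.39
[ 0.55 -0.1   0.28] [ 0.48  0.21 -0.36  2.32  3.08  0.21 -2.43] maxstep 0.30 err 0.1mm 0.000
[ 0.55 -0.1   0.28] [-0.19  0.19  0.41  2.29  3.85  0.15 -0.71] maxstep 0.13 err 0.0mm 0.000
[0.522 0.244 0.242] [-1.54  0.59  1.14  2.23  3.51  0.01 -1.15] maxstep 0.39 err 2.4mm 0.034
[0.572 0.244 0.092] [-1.29  0.92  0.93  2.22  3.44  0.31 -1.25] maxstep 0.07 err 0.1mm 0.002
```

Run:
```python
from plan import *
print(delta(np.array([.56,.18,.29]),R0))
```

```text
(array([0., 0., 0.]), array([261.5, 157.7,  58.4]))
```

Request:
move_arm --series '[[[0, 0, 0], [26, 16, 6], 0.3], [[0, 0, 0], [55, 33, 12], 0.3], [[0, 0, 0], [85, 51, 19], 0.3], [[0, 0, 0], [120, 72, 27], 0.3], [[0, 0, 0], [155, 93, 35], 0.3], [[0, 0, 0], [190, 115, 43], 0.3], [[0, 0, 0], [225, 136, 50], 0.3], [[0, 0, 0], [255, 154, 57], 0.3], [[0, 0, 0], [262, 158, 58], 0.3], [[0, 0, 0], [262, 158, 58], 0.3]]'

```text
t: 7.65
position: [0.5602, 0.1872, 0.2919]
orientation: [2.386, 0.406, 1.9]
contact_force: [-0.7, -1.1, -2.6]
gripper_width: 0.0395
```

Run:
```python
from plan import *
print({k:np.round(s[k],4).tolist() for k in ("t","joint_positions","position","orientation","contact_force","gripper_width")})
G=graspR(RY,True); f=REST+.019*G[:,2]; v=Rot.from_matrix(R0.T@G).as_rotvec(); X=np.array([.55,.2,.29])
print(v, delta(X,R0))
path(q0,[(X,[0,0,0],3),(X,v,16),(f+np.array([-.05,0,.15]),[0,0,0],8),(f,[0,0,0],6)])
```

```text
{'t': 7.65, 'joint_positions': [-0.4173, 0.2653, -0.2497, 2.1726, 1.5826, 0.5664, -1.5116], 'position': [0.5602, 0.1872, 0.2919], 'orientation': [2.3857, 0.4064, 1.8997], 'contact_force': [-0.7127, -1.1157, -2.6321], 'gripper_width': 0.0395}
[ 0.04503944  0.08663412 -2.53174728] (array([0., 0., 0.]), array([14.9, -1. , -6.9]))
[0.55 0.2  0.29] [-0.45  0.27 -0.26  2.18  1.56  0.6  -1.53] maxstep 0.01 err 0.0mm 0.000
[0.55 0.2  0.29] [-0.4   0.28 -0.34  2.11  1.37  0.66  1.19] maxstep 0.18 err 0.0mm 0.000
[0.522 0.244 0.242] [-0.52  0.37 -0.37  2.17  1.49  0.76  0.93] maxstep 0.04 err 0.0mm 0.000
[0.572 0.244 0.092] [-0.48  0.72 -0.35  2.19  1.96  0.85  0.47] maxstep 0.09 err 0.0mm 0.000
```

Request:
move_arm --series '[[[0, 0, -0.1], [0, 0, 0], 0.3], [[0, 0, -0.25], [3, 0, 0], 0.3], [[0, 0, -0.41], [6, 0, 0], 0.3], [[0, 0, -0.57], [9, 0, 0], 0.3], [[0.01, 0.02, -0.73], [12, 0, 0], 0.3], [[0.01, 0.03, -0.9], [15, 0, 0], 0.3], [[0.02, 0.03, -1.07], [15, 0, 0], 0.3], [[0.02, 0.04, -1.24], [15, 0, 0], 0.3], [[0.02, 0.04, -1.41], [15, 0, 0], 0.3], [[0.02, 0.05, -1.58], [15, 0, 0], 0.3]]'

```text
t: 8.9
position: [0.5564, 0.1939, 0.2864]
orientation: [-2.631, 0.635, -2.474]
contact_force: [0.4, -0.5, -3.4]
gripper_width: 0.0395
```

Run:
```python
from plan import *
print({k:np.round(s[k],4).tolist() for k in ("t","joint_positions","contact_force","gripper_width")})
G=graspR(RY,True); f=REST+.019*G[:,2]
print(delta(np.array([.5,.255,.25]),G))
```

```text
{'t': 8.9, 'joint_positions': [-0.4299, 0.2735, -0.2516, 2.1382, 1.444, 0.5729, 0.193], 'contact_force': [0.3888, -0.4917, -3.4073], 'gripper_width': 0.0395}
(array([ 0.011,  0.034, -0.951]), array([ 26.8,  84.8, -18.3]))
```

Request:
move_arm --series '[[[0, 0, -0.15], [2, 6, -2], 0.3], [[0, 0.01, -0.31], [6, 18, -4], 0.3], [[0, 0.01, -0.47], [10, 32, -7], 0.3], [[0.01, 0.02, -0.63], [15, 47, -10], 0.3], [[0.01, 0.03, -0.79], [20, 63, -14], 0.3], [[0.01, 0.034, -0.9], [25, 78, -17], 0.3], [[0.011, 0.034, -0.951], [27, 85, -18], 0.3], [[0.011, 0.034, -0.951], [27, 85, -18], 0.3], [[0.011, 0.034, -0.951], [27, 85, -18], 0.3], [[0.011, 0.034, -0.951], [27, 85, -18], 0.3]]'

```text
t: 10.15
position: [0.5031, 0.2556, 0.252]
orientation: [-2.35, 0.005, -1.714]
contact_force: [-0.3, 0.3, -3.3]
gripper_width: 0.0393
```

Run:
```python
from plan import *
print({k:np.round(s[k],4).tolist() for k in ("t","joint_positions","position","contact_force","gripper_width")})
G=graspR(RY,True); f=REST+.019*G[:,2]
print("final",delta(f,G))
m=vision.camera_model("wrist"); im=vision.get_image("wrist")
P=np.array([[x,y,-20] for y in (-50,-38,38,50) for x in (-30,36)]+[[36,y,-2] for y in (-50,-38,38,50)])/1e3
S=slope(RY); uv=proj("wrist",REST+P@S.T,m)
d=lambda i,j,c:cv2.line(im,tuple(int(round(t)) for t in uv[i]),tuple(int(round(t)) for t in uv[j]),c,1)
for k in range(4): d(2*k,2*k+1,(0,255,0)); d(2*k+1,8+k,(0,0,255))
d(8,9,(0,0,255)); d(10,11,(0,0,255))
print(uv.round().tolist())
c=uv.mean(0).astype(int); cv2.imwrite("pics/w2.png",im)
t=vision.get_image("top"); u2=proj("top",REST+P@S.T)
for k in range(4): cv2.line(t,tuple(int(round(a)) for a in u2[2*k]),tuple(int(round(a)) for a in u2[2*k+1]),(0,255,0),1)
cv2.imwrite("pics/t2.png",t)
```

```text
{'t': 10.15, 'joint_positions': [-0.5952, 0.3475, -0.339, 2.1701, 1.4351, 0.7761, 0.9329], 'position': [0.5031, 0.2556, 0.252], 'contact_force': [-0.3005, 0.3254, -3.2724], 'gripper_width': 0.0393}
final (array([-0.006, -0.   , -0.007]), array([  2.4,  65.4, 162.1]))
[[375.0, 147.0], [358.0, 141.0], [374.0, 161.0], [357.0, 152.0], [368.0, 240.0], [354.0, 219.0], [367.0, 252.0], [353.0, 228.0], [341.0, 141.0], [341.0, 152.0], [339.0, 219.0], [338.0, 229.0]]
```

View pics/w2.png

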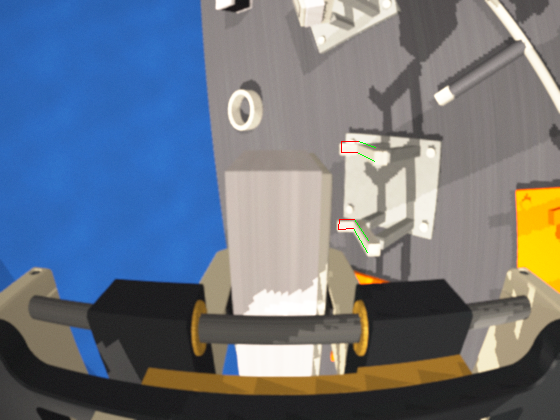

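Run:
```python
import cv2,numpy as np
a=cv2.imread("pics/w2.png")[125:265,325:395]; a=cv2.resize(a,(300,600),interpolation=cv2.INTER_CUBIC)
b=cv2.imread("pics/t2.png")[150:240,170:255]; b=cv2.resize(b,(500,530),interpolation=cv2.INTER_CUBIC)
o=np.zeros((600,800,3),np.uint8); o[:,:300]=a; o[:530,300:]=b; cv2.imwrite("pics/c2.png",o)
```

```text
(no output)
```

View pics/c2.png

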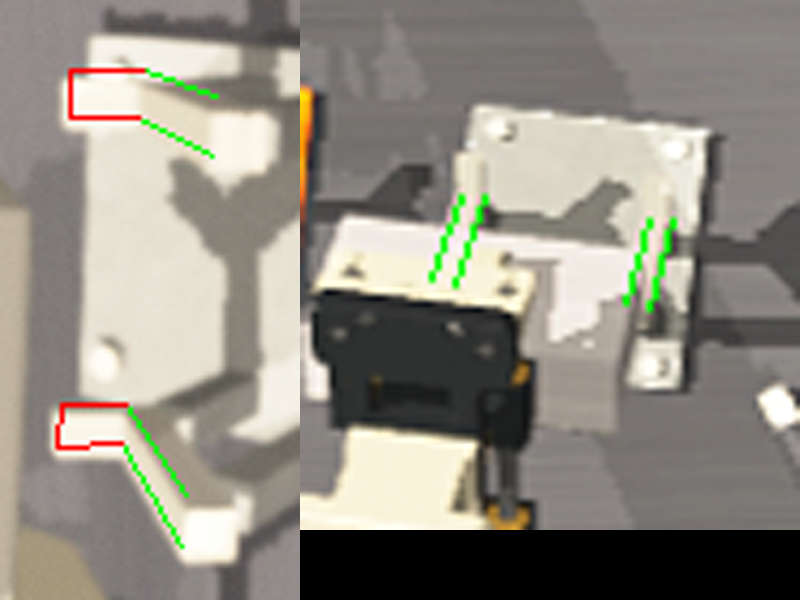

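The overlay puts the empty rest within about 1–2 mm: the red stop outlines at wrist (341,147) and (339,224) lie on the real stops. I'll descend now.

Request:
move_arm --series '[[[0, 0, 0], [0, 2, 20], 0.3], [[-0.006, 0, -0.007], [1, 5, 50], 0.3], [[-0.006, 0, -0.007], [1, 8, 85], 0.3], [[-0.006, 0, -0.007], [1, 12, 115], 0.3], [[-0.006, 0, -0.007], [1, 18, 140], 0.3], [[-0.006, 0, -0.007], [1, 30, 152], 0.3], [[-0.006, 0, -0.007], [1, 42, 154], 0.3], [[-0.006, 0, -0.007], [1, 52, 154], 0.3], [[-0.006, 0, -0.007], [1, 58, 154], 0.3], [[-0.006, 0, -0.007], [1, 58, 154], 0.3]]'

```text
t: 11.5
position: [0.5706, 0.2467, 0.1023]
orientation: [-2.356, -0.001, -1.706]
contact_force: [0.2, -0.1, -4.1]
gripper_width: 0.0393
```

Run:
```python
from plan import *
print({k:np.round(s[k],4).tolist() for k in ("t","joint_positions","position","contact_force","moment","gripper_width")})
G=graspR(RY,True); f=REST+.019*G[:,2]
print("final",delta(f,G),"force tool",R0.T@s["contact_force"])
```

```text
{'t': 11.5, 'joint_positions': [-0.5205, 0.6894, -0.2963, 2.1879, 1.9414, 0.8025, 0.4797], 'position': [0.5706, 0.2467, 0.1023], 'contact_force': [0.1923, -0.0503, -4.063], 'moment': [0.3099, 1.2801, 0.0485], 'gripper_width': 0.0393}
final (array([0.   , 0.001, 0.002]), array([2.4, 6.7, 8.5])) force tool [0.02155412 2.73266975 3.01329151]
```

Free weight is 4 N. I'll lower gently onto the rails, then slide to the stops.

Request:
move_arm --series '[[[0, 0, 0], [1, 2, 1], 0.3], [[0, 0, 0], [1, 3, 2], 0.3], [[0, 0, 0], [1, 4, 3], 0.3], [[0, 0, 0], [1, 5, 4], 0.3], [[0, 0, 0], [1, 6, 5], 0.3], [[0, 0, 0], [1, 6.5, 6], 0.3], [[0, 0, 0], [1, 6.5, 7], 0.3], [[0, 0, 0], [1, 6.5, 7], 0.3], [[0, 0, 0], [1, 6.5, 7], 0.3], [[0, 0, 0], [1, 6.5, 7], 0.3]]'

```text
t: 12.75
position: [0.5718, 0.2452, 0.0933]
orientation: [-2.355, -0.0, -1.708]
contact_force: [3.4, 0.2, -1.5]
gripper_width: 0.0393
```

Run:
```python
from plan import *
print({k:np.round(s[k],4).tolist() for k in ("t","position","contact_force","moment","gripper_width")})
G=graspR(RY,True); f=REST+.019*G[:,2]
print("final",delta(f,G),"force tool",R0.T@s["contact_force"])
```

```text
{'t': 12.75, 'position': [0.5718, 0.2452, 0.0933], 'contact_force': [3.3642, 0.1821, -1.5072], 'moment': [0.0834, 0.4871, 0.1608], 'gripper_width': 0.0393}
final (array([-0.002,  0.   ,  0.001]), array([1.1, 1.3, 1.1])) force tool [-0.64037873 -1.26795079  3.40662808]
```

Request:
move_arm --series '[[[0, 0, 0], [0, 0, 0.5], 0.3], [[0, 0, 0], [0, 0, 1], 0.3], [[0, 0, 0], [0, 0, 1.5], 0.3], [[0, 0, 0], [0, 0, 2], 0.3], [[0, 0, 0], [0, 0, 2.5], 0.3], [[0, 0, 0], [0, 0, 3], 0.3], [[0, 0, 0], [0, 0, 3], 0.3], [[0, 0, 0], [0, 0, 3], 0.3], [[0, 0, 0], [0, 0, 3], 0.3], [[0, 0, 0], [0, 0, 3], 0.3]]'

```text
t: 14.0
position: [0.572, 0.2451, 0.0931]
orientation: [-2.353, -0.0, -1.706]
contact_force: [-9.7, -3.0, 15.9]
gripper_width: 0.0397
```

Run:
```python
from plan import *
G=graspR(RY,True); f=REST+.019*G[:,2]
print(s["t"],"final",delta(f,G),"force tool",R0.T@s["contact_force"])
```

```text
14.0 final (array([-0.003,  0.002,  0.002]), array([1. , 1.3, 0.8])) force tool [  4.29700641  -4.80585136 -17.76471683]
```

Request:
move_arm --series '[[[0, 0, 0], [0, -0.5, -1], 0.3], [[0, 0, 0], [0, -0.5, -2], 0.3], [[0, 0, 0], [0, -0.5, -2], 0.43], [[0, 0, 0], [0, -0.5, -2], 0.5], [[0, 0, 0], [0, -0.5, -2], 0.6], [[0, 0, 0], [0, -0.5, -2], 0.7], [[0, 0, 0], [0, -0.5, -2], 0.8], [[0, 0, 0], [0, -0.5, -2], 0.9], [[0, 0, 0], [0, -0.5, -2], 0.95], [[0, 0, 0], [0, -0.5, -2], 0.95]]'

```text
t: 15.25
position: [0.5721, 0.2451, 0.0925]
orientation: [-2.356, -0.001, -1.707]
contact_force: [0.4, 0.0, -0.1]
gripper_width: 0.088
```

Run:
```python
from plan import *
print(s["t"],"force tool",R0.T@s["contact_force"],s["gripper_width"])
```

```text
15.25 force tool [-0.09984869 -0.1990223   0.33816814] 0.08799507680054405
```

No force is left on the tool, so I'll back straight out along the fingers.

Request:
move_arm --series '[[[0, 0, 0], [0, 0, -12], 0.95], [[0, 0, 0], [0, 0, -30], 0.95], [[0, 0, 0], [0, 0, -50], 0.95], [[0, 0, 0], [0, 0, -75], 0.95], [[0, 0, 0], [0, 0, -100], 0.95], [[0, 0, 0], [0, 0, -125], 0.95], [[0, 0, 0], [0, 0, -150], 0.95], [[0, 0, 0], [0, 0, -175], 0.95], [[0, 0, 0], [0, 0, -190], 0.95], [[0, 0, 0], [0, 0, -190], 0.95]]'

```text
t: 16.5
position: [0.4382, 0.2643, 0.228]
orientation: [-2.355, 0.001, -1.705]
contact_force: [-0.0, 0.2, -0.2]
gripper_width: 0.0885
```

Run:
```python
from h import *
print(env.sense()["t"],env.sense()["contact_force"])
P=np.array(list(product([-35,35],[-60,60],[-20,20])))/1e3; S=slope(RY); o=np.zeros((600,800,3),np.uint8)
for n,x0,(cx,cy,k) in (("scene",0,(298,290,4)),("wrist",400,None)):
    m=vision.camera_model(n); im=vision.get_image(n); uv=proj(n,REST+P@S.T,m)
    cx,cy=uv.mean(0).astype(int); k=4; w,h=50,75
    cx=min(max(cx,w),560-w); cy=min(max(cy,h),420-h)
    c=cv2.resize(im[cy-h:cy+h,cx-w:cx+w],None,fx=k,fy=k,interpolation=cv2.INTER_CUBIC)
    q=((uv-[cx-w,cy-h])*k).round().astype(int)
    for i in range(8):
      for j in range(i):
        if np.sum(P[i]!=P[j])==1: cv2.line(c,tuple(map(int,q[i])),tuple(map(int,q[j])),(0,255,0),1)
    o[:,x0:x0+400]=c
cv2.imwrite("pics/end.png",o)
```

```text
16.5 [-0.03233106  0.20557758 -0.22713044]Traceback (most recent call last):
  File "<stdin>", line 4, in <module>
TypeError: cannot unpack non-iterable NoneType object
```

Run:
```python
from h import *
P=np.array(list(product([-35,35],[-60,60],[-20,20])))/1e3; S=slope(RY); o=np.zeros((600,800,3),np.uint8)
for n,x0 in (("scene",0),("wrist",400)):
    m=vision.camera_model(n); im=vision.get_image(n); uv=proj(n,REST+P@S.T,m)
    cx,cy=uv.mean(0).astype(int); k=4; w,h=50,75
    cx=min(max(cx,w),560-w); cy=min(max(cy,h),420-h)
    c=cv2.resize(im[cy-h:cy+h,cx-w:cx+w],None,fx=k,fy=k,interpolation=cv2.INTER_CUBIC)
    q=((uv-[cx-w,cy-h])*k).round().astype(int)
    for i in range(8):
      for j in range(i):
        if np.sum(P[i]!=P[j])==1: cv2.line(c,tuple(map(int,q[i])),tuple(map(int,q[j])),(0,255,0),1)
    o[:,x0:x0+400]=c
cv2.imwrite("pics/end.png",o)
```

```text
(no output)
```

View pics/end.png

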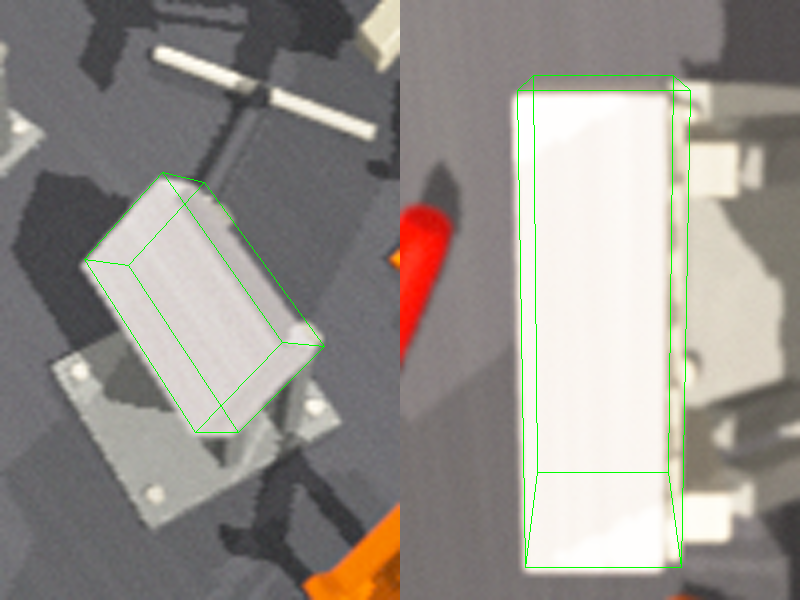

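The tin's outline matches the seated box in both views: scene crop (85–322, 175–432) and wrist crop (515–688, 90–568). The lid shows as a thin, parallel strip on the rail side, so it is shut. Handing in.

```bash
python3 -c "
from plant import env
env.job_done(); s=env.sense(); print(s['t'],s['contact_force'])"
```

```text
the job is handed in; nothing more can be done
the job is handed in; nothing more can be done
```

The larger tin is now upside down in the formerly empty grey rest with its lid shut, and I handed the job in at about 17 s of the 38 s allowed. The hand-in reports no verdict.

I pinched the tin through its 40 mm at 50 N, lifted it, rolled it half a turn about the finger axis and lowered it onto the rails. I then pressed it against the foot stops with about 20 N, let go and backed straight out along the fingers.

- **Seating:** the last scene and wrist pictures show the tin on the predicted seated outline within a few mm.
- **Lid:** it shows as a thin, even strip on the rail side. The finger opening stayed at 39–40 mm throughout the carry.
- **Contact:** force on the tool after withdrawal was close to zero (0.3 N).
- **Smaller tin:** I carried the larger tin well clear of it, but took no separate final measurement of its position.
- **Checks:** no final check failed or disagreed. The first run of the last picture script crashed and was simply rerun.

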